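# Sift check-valve balls out of the fittings

### The arm

A 6-joint arm with a two-finger parallel gripper is mounted at the origin on a cart in front of the work surface, level with it; the furniture and walls round the work are solid. World frame = base frame: x ahead of the robot, y to its left, z up, the work surface at z = 0. Lengths are in m, angles in rad, forces in N, time in s.
With the tool pointing down it reaches from about 0.325 to 0.85 m from the base axis. Payload 15.5 kg.
Tool frame: the origin (TCP) lies on the centre line of the jaws, within the pads' length; the fingertips stand ahead of it and the grasp point (between the pads) is the TCP (env.tips_ahead is the z of the fingertips in the tool frame, in m); z points along the fingers, y is the line along which they close (so a half turn about z gives the same grasp; the last joint's range is limited). The gripper opens to 91 mm and grips with 3 to 60 N. Pads are 32 mm wide; open, the fingers measure 118 mm over their backs; the gripper's body (76 mm by 178 mm) begins 60 mm behind the grasp point.
Start: joints at [-1.288, 0.494, 1.345, -0, 1.302, -0.096], TCP at [0.231, -0.581, 0.233] pointing down, gripper open.
Joint ranges: [-2.91, 2.91], [-0.82, 2.16], [0.22, 2.67], [-1.22, 4.37], [0.12, 2.79], [-3.08, 3.08]. Speed limits (rad/s): [1.89, 1.89, 2.57, 3.01, 3.01, 3.01].

### API

Orientations are given as a 3x3 rotation matrix whose columns are the frame's x, y, z axes.
In Python, from workcell import env, imaging, ticket gives the robot as it stands. The module is installed in compiled form; this text tells all that it offers.
- The arm moves only by the tool send_rows, never from a script. Its argument "steps" is a list of rows, each a list of 3 entries, a list of its own where there are three numbers: the closure in counts, from 0 (fully open) to 255 (shut), then the shift along the tool's x, y, z in cm, then the turn about the tool's z in rad. A call has 1 to 8 rows; each row shifts and turns the commanded pose from where the row before left it, along the tool's axes as they then stand; what a row does not reach is not made up. A row lasts 1/8 s, in which the tool goes at most 62.5 mm and 10.7 degrees, less where a joint would pass 70% of its speed; a pose out of reach is approached as far as the arm can. A call is refused whole if a number of a shift passes 6.25 or a number of a turn 0.188, either way. A call with a gripper value outside its range is refused whole. The fingers move at their own pace and stop on an object; the grip force is fixed at half the most. Time passes only in rows, so rows that do not move let the fingers close. It gives the time, the measured TCP pose, the force, the opening and the grip force at its end, in the units of the state.
- env.get_state(): the state, without advancing time (a new reading comes with each control period).
- imaging.read_camera(name): name is "scene" or "side" or "wrist"; returns a dict with "pixels" (384x512x3 uint8, red, green, blue), "range_z" (384x512 float32, m along the optical axis (not along the pixel's ray), 0 where there is no reading), "camera_matrix" (3x3 intrinsics, pixels), "R" (3x3) and "t" (3): a world point X has camera coordinates R X + t. Camera axes: x right, y down, z forward; pixel columns grow to the right and rows downward; lengths in m; the calibration is good to about 2 mm. The wrist camera is an equidistant fisheye: a pixel r from the principal point sees the ray r / f radians off the axis. A picture is of the moment at which its call begins.
- ticket.sign_off(): hands the job in; it is judged then, once.
The state is a dict: "time": time; "qpos": joint angles; "qd": joint speeds; "effort": joint torques, N m; "eef_pos": TCP position; "tcp_rot": TCP orientation; "wrist_force": force on the tool from outside, world axes, zero at the start; "wrist_torque": the same for the moment, N m; "gripper_width": opening from 0.0 (shut) to 1.0 (fully open); "grasp_force": force on a finger pad.
Only numpy, scipy, OpenCV 4.12 (cv2) and the standard library are available. Lean on these libraries where they do the work, as an engineer would, in place of code of your own. Each camera call takes 0.05 s, during which the arm holds its last target. There are 200 camera calls.

### The job

Pick up the loaded sieve by its orange handle, carry it level and seat it on the runners of the blue catch bin without losing anything. Keeping hold of it and keeping it down on the runners, shake it side to side, left first, so that it gives the left rubber buffer and then the right one a light but definite press, at least twice each in turn, never ramming a buffer or forcing the sieve down or against the bin, and go on until all five balls have dropped into the bin. Leave the sieve, with the three pipe elbows in it, resting level on the runners, and leave the other things on the bench alone.

Things in the scene. Friction and masses are not known exactly. Their poses are not given: they have to be found in the camera images.
- sieve: Loose bright-metal hand sieve, 140 mm (own x) by 150 mm (own y), walls 34 mm high, 0.45 kg empty, 0.7 kg loaded; origin at the centre of its underside. A solid trough 24 mm wide runs along own x through the middle of its deck; either side of it is an open grid with cells of 18 to 20 by 24 mm that the balls fall through and the fittings cannot.
- sieve_trough (a point): Middle of the sieve's V trough, 14 mm above its underside, where the balls lie. Slope 0.11 either way, rising 1.4 mm: a slow smooth carry (0.1 m/s) keeps the balls in; sharp reversals along own y (over about 1.5 m/s2, strokes of 0.2 m/s mean or faster) roll them out onto the grid, some only after several strokes. Walls stop them along x.
- sieve_grip (a point): Centre of the sieve's fixed orange handle grip: a straight bar along the sieve's own x over its middle, 80 mm long, 18 mm wide (own y), 26 mm tall, centre 83 mm above the sieve's underside. Nothing else on the sieve is higher than 40 mm but the handle's two flat uprights at own x = -69 and +69 mm.
- bin: Blue catch bin fixed to the bench, 160 mm (own x) by 290 mm (own y); origin at the centre of its underside, inner floor 4 mm up, inside 128 by 280 mm. On its two long sides, along own y, are flat steel runners, tops 50 mm above the bench, on which the sieve rests and slides along own y, axes parallel to the bin's. They are rubber-mounted: they sink together about 1 mm per 4 N, 8 mm at most.
- bin_mouth (a point): Middle of the bin between the unloaded runners, 50 mm above the bench: where the seated, centred sieve's origin belongs, about 2 mm lower under its own weight. Guides beside the runners stand 146 mm apart (the sieve is 140 mm wide: 3 mm play each side) up to 62 mm above the bench, with lead-ins flared outward up to 77 mm.
- buffers: Two dark steel end brackets fixed at the bin's ends, own y = +150 mm (left) and -150 mm (right), 88 mm high (carry the sieve over them); origin and axes as the bin's. Each has a screw stop with a sprung rubber pad, 28 mm across, 70 mm above the bench, facing the sieve's end wall; a pad yields about 2 N per mm over 12 mm, then is solid.
- buffer_travel (a point): Same point as the bin's mouth. The screw stops are set differently each time: moving the seated sieve's origin from here along the bin's own y, it meets the left pad (+y) or the right pad (-y) after some 21 to 47 mm, left and right differing. The exact place is not measured and must be felt.
- ball_1_center (a point): Centre of check-valve ball 1 of 5: brass-coloured ball, 14 mm across, 12 g. At first in the sieve's middle trough (centre about 22 mm above the sieve's underside); lying on the bin's floor its centre is 11 mm above the bench.
- ball_2_center (a point): Centre of check-valve ball 2 of 5: brass-coloured ball, 14 mm across, 12 g. At first in the sieve's middle trough (centre about 22 mm above the sieve's underside); lying on the bin's floor its centre is 11 mm above the bench.
- ball_3_center (a point): Centre of check-valve ball 3 of 5: brass-coloured ball, 14 mm across, 12 g. At first in the sieve's middle trough (centre about 22 mm above the sieve's underside); lying on the bin's floor its centre is 11 mm above the bench.
- ball_4_center (a point): Centre of check-valve ball 4 of 5: brass-coloured ball, 14 mm across, 12 g. At first in the sieve's middle trough (centre about 22 mm above the sieve's underside); lying on the bin's floor its centre is 11 mm above the bench.
- ball_5_center (a point): Centre of check-valve ball 5 of 5: brass-coloured ball, 14 mm across, 12 g. At first in the sieve's middle trough (centre about 22 mm above the sieve's underside); lying on the bin's floor its centre is 11 mm above the bench.
- elbow_1: Brass-coloured pipe elbow 36 x 32 x 18 mm, 60 g, lying on the sieve's grid; origin at the centre of its underside.
- elbow_2: A second pipe elbow like it, 36 x 32 x 18 mm, 60 g, on the sieve's grid on the other side; origin at the centre of its underside.
- elbow_3: A third pipe elbow like it, 36 x 32 x 18 mm, 60 g, on the sieve's grid beside the first; origin at the centre of its underside.
- tape_roll: Black roll of tape, 62 mm across, 19 mm high, loose bystander; origin at the centre of its underside.
- marker: Blue and white marker pen, 135 mm long, 17 mm thick, loose bystander; origin at the centre of its underside.

How it is judged:
On the way, in this order (a step that is already met when the one before it is completed fails the run):
1. the sieve is seated on the bin's runners with all balls and fittings still on it (z of sieve in the frame of bin between 0.04 and 0.054 m and y of sieve in the frame of bin between -0.062 and 0.062 m and angle between sieve's own z axis and vertical below 0.03 rad and x of sieve in the frame of bin between -0.006 and 0.006 m and angle between the y axis of sieve and the y axis of bin, either way round below 0.06 rad and x of elbow_1 in the frame of sieve between -0.068 and 0.068 m and y of elbow_1 in the frame of sieve between -0.075 and 0.075 m and z of elbow_1 in the frame of sieve between 0.004 and 0.06 m and x of elbow_2 in the frame of sieve between -0.068 and 0.068 m and y of elbow_2 in the frame of sieve between -0.075 and 0.075 m and z of elbow_2 in the frame of sieve between 0.004 and 0.06 m and x of elbow_3 in the frame of sieve between -0.068 and 0.068 m and y of elbow_3 in the frame of sieve between -0.075 and 0.075 m and z of elbow_3 in the frame of sieve between 0.004 and 0.06 m and x of ball_1_center in the frame of sieve between -0.068 and 0.068 m and y of ball_1_center in the frame of sieve between -0.075 and 0.075 m and z of ball_1_center in the frame of sieve between 0.012 and 0.06 m and x of ball_2_center in the frame of sieve between -0.068 and 0.068 m and y of ball_2_center in the frame of sieve between -0.075 and 0.075 m and z of ball_2_center in the frame of sieve between 0.012 and 0.06 m and x of ball_3_center in the frame of sieve between -0.068 and 0.068 m and y of ball_3_center in the frame of sieve between -0.075 and 0.075 m and z of ball_3_center in the frame of sieve between 0.012 and 0.06 m and x of ball_4_center in the frame of sieve between -0.068 and 0.068 m and y of ball_4_center in the frame of sieve between -0.075 and 0.075 m and z of ball_4_center in the frame of sieve between 0.012 and 0.06 m and x of ball_5_center in the frame of sieve between -0.068 and 0.068 m and y of ball_5_center in the frame of sieve between -0.075 and 0.075 m and z of ball_5_center in the frame of sieve between 0.012 and 0.06 m), for 0.2 s.
2. the seated sieve presses the left buffer with more than 3 N (first time) (z of sieve in the frame of bin between 0.04 and 0.054 m and y of sieve in the frame of bin between -0.062 and 0.062 m and angle between sieve's own z axis and vertical below 0.03 rad and x of sieve in the frame of bin between -0.006 and 0.006 m and angle between the y axis of sieve and the y axis of bin, either way round below 0.06 rad and contact force between sieve and buffers above 3 N and y of sieve in the frame of bin above 0.008 m).
3. the seated sieve presses the right buffer with more than 3 N (first time) (z of sieve in the frame of bin between 0.04 and 0.054 m and y of sieve in the frame of bin between -0.062 and 0.062 m and angle between sieve's own z axis and vertical below 0.03 rad and x of sieve in the frame of bin between -0.006 and 0.006 m and angle between the y axis of sieve and the y axis of bin, either way round below 0.06 rad and contact force between sieve and buffers above 3 N and y of sieve in the frame of bin below -0.008 m).
4. the seated sieve presses the left buffer with more than 3 N (second time) (all of step 2).
5. the seated sieve presses the right buffer with more than 3 N (second time) (all of step 3).
At the end, for the whole second after the job is handed in: All five balls lie on the bin floor (centres under 30 mm); all three elbows are still on the sieve; the sieve rests on the runners (40 to 54 mm above the bin origin, within 62 mm of its middle and 6 mm of the centre line, parallel within 0.06 rad, level within 0.03 rad), still and released (z of sieve in the frame of bin between 0.04 and 0.054 m and y of sieve in the frame of bin between -0.062 and 0.062 m and angle between sieve's own z axis and vertical below 0.03 rad and x of sieve in the frame of bin between -0.006 and 0.006 m and angle between the y axis of sieve and the y axis of bin, either way round below 0.06 rad and x of elbow_1 in the frame of sieve between -0.068 and 0.068 m and y of elbow_1 in the frame of sieve between -0.075 and 0.075 m and z of elbow_1 in the frame of sieve between 0.004 and 0.06 m and x of elbow_2 in the frame of sieve between -0.068 and 0.068 m and y of elbow_2 in the frame of sieve between -0.075 and 0.075 m and z of elbow_2 in the frame of sieve between 0.004 and 0.06 m and x of elbow_3 in the frame of sieve between -0.068 and 0.068 m and y of elbow_3 in the frame of sieve between -0.075 and 0.075 m and z of elbow_3 in the frame of sieve between 0.004 and 0.06 m and x of ball_1_center in the frame of bin between -0.066 and 0.066 m and y of ball_1_center in the frame of bin between -0.142 and 0.142 m and z of ball_1_center in the frame of bin between 0 and 0.03 m and x of ball_2_center in the frame of bin between -0.066 and 0.066 m and y of ball_2_center in the frame of bin between -0.142 and 0.142 m and z of ball_2_center in the frame of bin between 0 and 0.03 m and x of ball_3_center in the frame of bin between -0.066 and 0.066 m and y of ball_3_center in the frame of bin between -0.142 and 0.142 m and z of ball_3_center in the frame of bin between 0 and 0.03 m and x of ball_4_center in the frame of bin between -0.066 and 0.066 m and y of ball_4_center in the frame of bin between -0.142 and 0.142 m and z of ball_4_center in the frame of bin between 0 and 0.03 m and x of ball_5_center in the frame of bin between -0.066 and 0.066 m and y of ball_5_center in the frame of bin between -0.142 and 0.142 m and z of ball_5_center in the frame of bin between 0 and 0.03 m and linear speed of sieve below 0.02 m/s); the robot touches nothing.
It fails at once if a buffer is rammed (sieve presses it with more than 20 N) (contact force between sieve and buffers above 20 N).
It fails at once if the sieve is pressed on the bin with more than 30 N (contact force between sieve and bin above 30 N).
It fails at once if the tape roll or the marker is disturbed (moved more than 15 mm) (distance of any of tape_roll, marker from where it was at the start of the episode above 0.015 m).
It also fails if it takes over 72 s, if anything falls off the work surface, if the arm or the gripper's body presses on something with over 40 N, if the wrist force passes 120 N, or if a joint passes its speed limit or range.

## Working session

There is one attempt and no reset: what is moved stays moved. The work goes in short steps, Python scripts to look and compute and a tool call to move; the robot and the scene stay as the last step left them, time stands still between calls to the robot, and variables do not carry over. Pictures are saved under pics/ and viewed, at most 10 in all, crops included, and the job is handed in when it is done.

Besides the shell and the picture viewer there is one more tool, called as name([rows], argument=value, ...), one row to a line, values as JSON. send_rows: Moves the arm, as the interface text tells. Its arguments: {"type":"object","properties":{"steps":{"type":"array","items":{"type":"array"}}},"required":["steps"]}

```bash
mkdir -p pics; cat > h.py <<'E'
import numpy as np,cv2
from workcell import env,imaging,ticket
def cloud(c):
    K=c["camera_matrix"];z=c["range_z"];v,u=np.mgrid[:384,:512]
    P=np.stack([(u-K[0,2])/K[0,0]*z,(v-K[1,2])/K[1,1]*z,z],-1)
    return (P-c["t"])@c["R"]
E
python3 - <<'E'
from h import *
s=env.get_state();print(s,env.tips_ahead)
for n in("scene","side"):
    c=imaging.read_camera(n);np.savez(n+".npz",**c)
    cv2.imwrite(f"pics/{n}0.png",cv2.resize(c["pixels"][:,:,::-1],(768,576)))
    print(n,c["camera_matrix"],-c["R"].T@c["t"])
E
```

```text
{'time': 0.0, 'qpos': array([-1.28748513e+00,  4.94194751e-01,  1.34614668e+00, -1.28970429e-05,
        1.30250354e+00, -9.55206150e-02]), 'qd': array([-0.00354738,  0.00065152,  0.0002559 ,  0.00087456,  0.00026247,
       -0.00147728]), 'effort': array([-3.00208831e-05, -8.78819633e+01, -3.81854546e+01,  7.06684403e-02,
        5.33095223e-02, -1.40571228e-04]), 'eef_pos': array([ 0.23103082, -0.58033576,  0.2323258 ]), 'tcp_rot': array([[ 9.29096061e-01,  3.69838315e-01, -3.62008793e-04],
       [ 3.69838476e-01, -9.29095293e-01,  1.19891986e-03],
       [ 1.07065834e-04, -1.24779650e-03, -9.99999216e-01]]), 'wrist_force': array([-0.01582392, -0.67829195, -0.68797613]), 'wrist_torque': array([-0.00215144,  0.02498381,  0.01545434]), 'grasp_force': 0.0, 'gripper_width': 1.0000115461499435} 0.019
scene [[378.29535743   0.         254.05404159]
 [  0.         378.29535743 187.78970049]
 [  0.           0.           1.        ]] [-0.03405184  0.8211178   0.62899036]
side [[355.08600194   0.         253.92430269]
 [  0.         355.08600194 196.49272583]
 [  0.           0.           1.        ]] [0.24148019 0.8458491  0.75026986]
```

View pics/scene0.png

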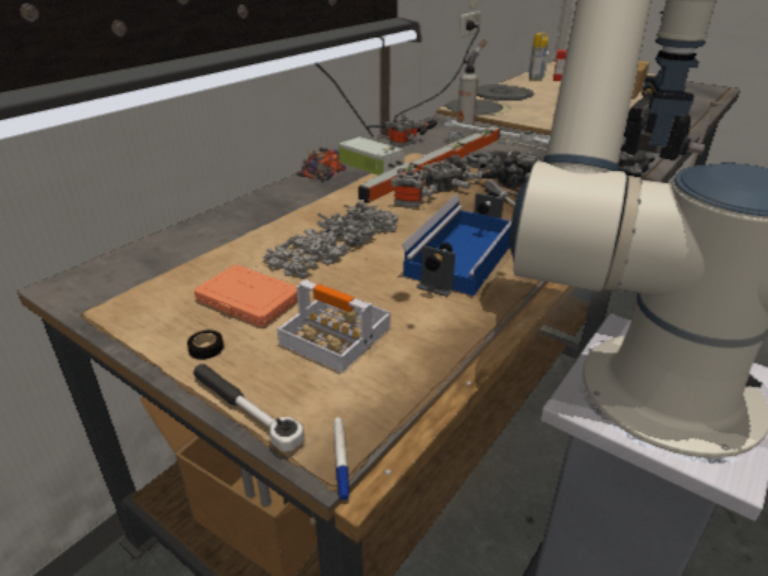

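View pics/side0.png

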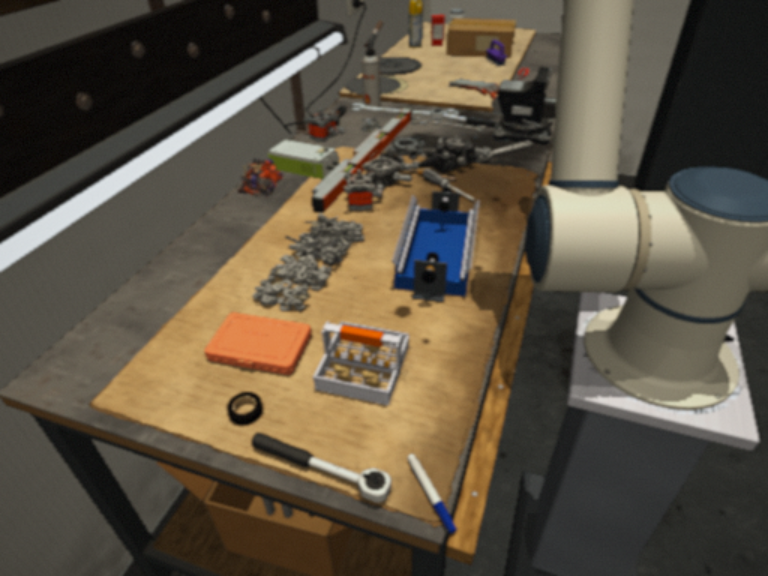

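```bash
python3 - <<'E'
from h import *
for n in("scene","side"):
    c=dict(np.load(n+".npz"));P=cloud(c);h=cv2.cvtColor(c["pixels"],cv2.COLOR_RGB2HSV)
    ok=c["range_z"]>0
    for nm,lo,hi,z0,z1 in(("orange",(5,150,120),(20,255,255),.085,.12),("blue",(100,100,50),(130,255,255),.02,.085),("runner",(0,0,0),(180,90,255),.046,.054)):
        m=cv2.inRange(h,lo,hi)>0; m&=ok&(P[...,2]>z0)&(P[...,2]<z1)&(P[...,0]>.1)
        if m.sum()<20: print(n,nm,m.sum());continue
        Q=P[m];v,u=np.nonzero(m)
        r=cv2.minAreaRect(Q[:,:2].astype(np.float32))
        print(n,nm,m.sum(),np.median(Q,0).round(4),r,np.percentile(Q[:,2],[5,50,95]).round(4),u.min(),u.max(),v.min(),v.max())
E
```

```text
scene orange 140 [0.5191 0.2207 0.0945] ((0.5204668641090393, 0.21859195828437805), (0.07705414295196533, 0.015823164954781532), 4.509775161743164) [0.0897 0.0945 0.0966] 209 235 189 201
scene blue 729 [ 0.4738 -0.1372  0.0339] ((0.4809829592704773, -0.1783493161201477), (0.16011837124824524, 0.303564190864563), 7.169563293457031) [0.0218 0.0339 0.0586] 269 339 136 191
scene runner 1479 [ 0.9627 -0.2986  0.0499] ((0.6784639358520508, -0.9460829496383667), (2.8942902088165283, 0.993253767490387), 89.5099105834961) [0.0463 0.0499 0.0536] 0 511 35 220
side orange 175 [0.5217 0.2199 0.0952] ((0.5781497359275818, -0.8256897926330566), (0.2487720549106598, 2.1034014225006104), 7.344142436981201) [0.0894 0.0952 0.0981] 227 342 16 226
side blue 305 [ 0.4957 -0.0518  0.0315] ((0.5906005501747131, -0.840744137763977), (0.1512841433286667, 1.6418101787567139), 9.039278030395508) [0.0211 0.0315 0.0702] 264 327 34 192
side runner 1513 [ 0.8256 -0.3252  0.0499] ((0.7537412643432617, -0.9730508327484131), (0.8318996429443359, 2.819019079208374), 0.007636295631527901) [0.0464 0.0499 0.0535] 0 373 8 242
```

Both views show the sieve at about px (335,325) in the scene picture, its orange bar at (333,298), three or more elbows and balls in it. The bin is at (460,250) with brackets at (437,268) and (489,205). The tape roll is at (205,344) and the marker at (341,455).

```bash
python3 - <<'E'
from h import *
for n in("scene","side"):
    c=dict(np.load(n+".npz"));P=cloud(c);h=cv2.cvtColor(c["pixels"],cv2.COLOR_RGB2HSV);px=c["pixels"]
    X,Y,Z=P[...,0],P[...,1],P[...,2]
    m=(cv2.inRange(h,(5,150,100),(20,255,255))>0)&(abs(X-.52)<.08)&(abs(Y-.22)<.05)&(Z>.07)
    Q=P[m];d=cv2.fitLine(Q[Q[:,2]>.09][:,:2].astype(np.float32),cv2.DIST_HUBER,0,.01,.01).ravel();print(n,"grip",d,np.degrees(np.arctan2(d[1],d[0])),Q.min(0),Q.max(0))
    roi=(abs(X-.48)<.14)&(abs(Y+.18)<.2)
    g=roi&(Z>.06)&(Z<.095)
    for a,b in((.06,.072),(.072,.08),(.08,.095)):
        k=g&(Z>a)&(Z<b); print(a,k.sum(),P[k].min(0).round(3),P[k].max(0).round(3))
    # render top view
    im=np.zeros((560,480,3),np.uint8)
    Q=P[roi&(Z>.003)];C=px[roi&(Z>.003)];o=np.argsort(Q[:,2])
    for q,cc in zip(Q[o],C[o]):
        cv2.circle(im,(int((q[0]-.36)*2000),int((.02-q[1])*1400)),2,[int(x) for x in cc[::-1]],-1)
    np.save(n+"top.npy",im)
a=np.hstack([np.load("scenetop.npy"),np.load("sidetop.npy")]);cv2.imwrite("pics/top.png",cv2.resize(a,(800,467)))
E
```

```text
scene grip [0.9965581  0.0828969  0.5230112  0.22104572] 4.755099 [0.48166915 0.20810401 0.07063543] [0.55984866 0.22914599 0.0973406 ]
0.06 354 [ 0.383 -0.338  0.06 ] [0.583 0.004 0.072]
0.072 297 [ 0.381 -0.364  0.072] [0.585 0.006 0.08 ]
0.08 165 [ 0.43 -0.36  0.08] [0.542 0.002 0.09 ]
side grip [0.99865466 0.05185452 0.5169902  0.21884072] 2.9723783 [0.48227655 0.20344676 0.07081245] [0.55683344 0.22901609 0.09825412]
0.06 329 [ 0.387 -0.336  0.06 ] [0.583 0.003 0.072]
0.072 305 [ 0.384 -0.362  0.072] [0.591 0.004 0.08 ]
0.08 166 [ 0.43  -0.361  0.08 ] [0.581 0.003 0.091]
```

View pics/top.png

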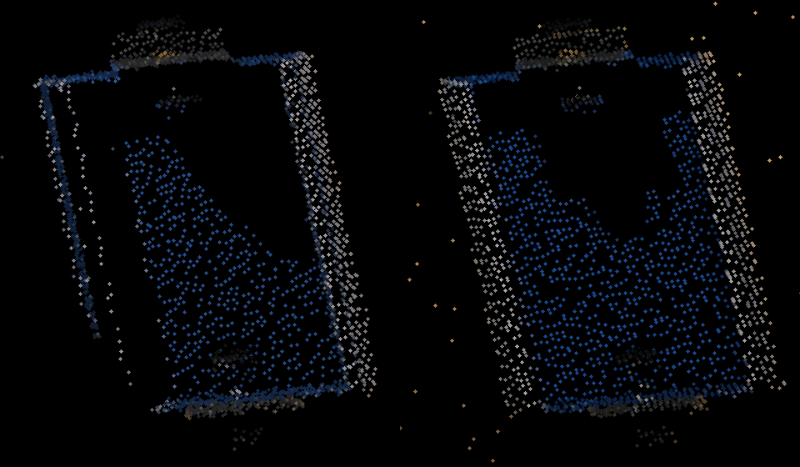

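send_rows([
  [0,[4.7,-3.5,-1],0],
  [0,[4.7,-3.5,-1],0],
  [0,[4.7,-3.5,-1],0],
  [0,[4.7,-3.5,-1],0],
  [0,[4.7,-3.5,-1],0],
  [0,[4.7,-3.5,-1],0],
  [0,[4.7,-3.5,-1],0],
  [0,[4.7,-3.5,-1],0],
])

```text
time: 1.1
eef_pos: [0.4775, -0.1797, 0.3131]
tcp_rot: [[0.929, 0.37, -0.0], [0.37, -0.929, 0.0], [-0.0, -0.0, -1.0]]
wrist_force: [0.6, -1.1, 0.2]
gripper_width: 1.002
grasp_force: 0.0
```

send_rows([
  [0,[0,0,0],0.12],
  [0,[0,0,0],0.13],
  [0,[0,0,0],0],
  [0,[0,0,0],0],
])

```text
time: 1.6
eef_pos: [0.4768, -0.1816, 0.3128]
tcp_rot: [[0.991, 0.131, -0.0], [0.131, -0.991, 0.0], [-0.0, -0.0, -1.0]]
wrist_force: [-0.1, 0.3, 0.0]
gripper_width: 1.0
grasp_force: 0.0
```

```bash
python3 - <<'E'
from h import *
s=env.get_state();print(s["time"],s["eef_pos"],s["tcp_rot"].round(4))
c=imaging.read_camera("wrist");np.savez("w1.npz",**c)
print(c["camera_matrix"],c["R"].round(3),-c["R"].T@c["t"])
cv2.imwrite("pics/w1.png",cv2.resize(c["pixels"][:,:,::-1],(800,600)))
E
```

```text
1.6 [ 0.47678774 -0.1815756   0.3127838 ] [[ 9.914e-01  1.312e-01 -3.000e-04]
 [ 1.312e-01 -9.914e-01  2.000e-04]
 [-3.000e-04 -2.000e-04 -1.000e+00]]
[[297.31863964   0.         253.92559627]
 [  0.         297.31863964 191.10823652]
 [  0.           0.           1.        ]] [[ 0.131 -0.991  0.   ]
 [-0.95  -0.126  0.285]
 [-0.282 -0.037 -0.959]] [ 0.55510209 -0.17083791  0.46322736]
```

View pics/w1.png

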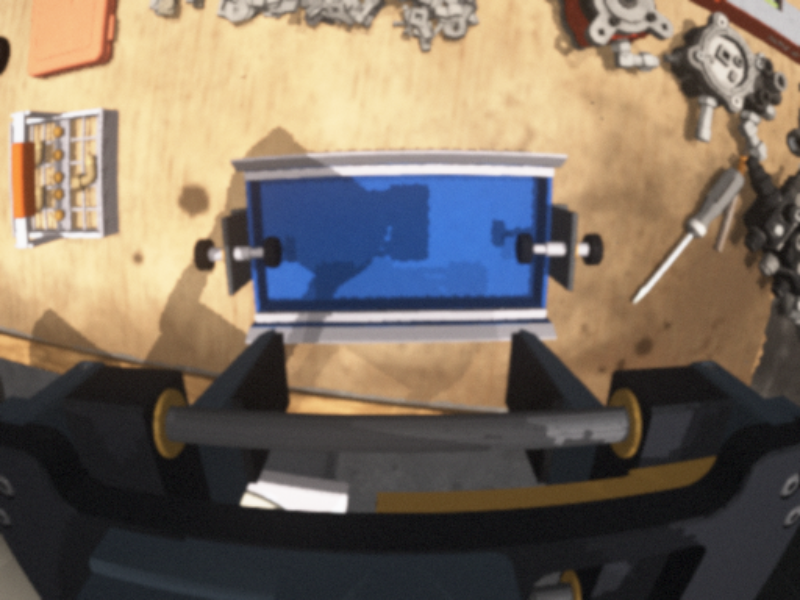

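The wrist picture shows the bin end to end at px (235–565,155–340). The pad stops are at (270,250) and (530,247), and the sieve is at the left, (15–115,110–245), with its five balls in the trough at column 57.

```bash
cat >> h.py <<'E'
def fcloud(c,zp=None):
    K=c["camera_matrix"];z=c["range_z"];v,u=np.mgrid[:384,:512].astype(float)
    x=(u-K[0,2]);y=(v-K[1,2]);r=np.hypot(x,y)+1e-9;th=r/K[0,0];t=np.tan(th)
    D=np.stack([x/r*t,y/r*t,np.ones_like(r)],-1)
    if zp is None: return (D*z[...,None]-c["t"])@c["R"]
    Dw=D@c["R"];o=-c["R"].T@c["t"]; return o+Dw*((zp-o[2])/Dw[...,2])[...,None]
E
python3 - <<'E'
from h import *
c=dict(np.load("w1.npz"));P=fcloud(c);h=cv2.cvtColor(c["pixels"],cv2.COLOR_RGB2HSV)
roi=np.zeros((384,512),bool);roi[95:222,140:372]=1
a=np.radians(7.5);R=np.array([[np.cos(a),np.sin(a)],[-np.sin(a),np.cos(a)]])
Z=P[...,2];
b0=np.array([.48,-.18])
def fit(m,nm):
    q=(P[m][:,:2]-b0)@R.T
    vx,vy,x,y=cv2.fitLine(q.astype(np.float32),cv2.DIST_HUBER,0,.001,.001).ravel()
    print(nm,m.sum(),"x at y=0:",(x-vx/vy*y).round(4),"slope dx/dy",(vx/vy).round(4),"xpct",np.percentile(q[:,0],[3,50,97]).round(4),"ypct",np.percentile(q[:,1],[2,50,98]).round(4))
L=np.full((384,512,2),np.nan);L[:]=(P[...,:2]-b0)@R.T
lx,ly=L[...,0],L[...,1]
sat=h[...,1]
for nm,s in(("near",lx<0),("far",lx>0)):
    fit(roi&s&(abs(Z-.05)<.004)&(sat<90)&(abs(lx)>.05)&(abs(lx)<.085)&(abs(ly)<.12),nm+" runner")
    fit(roi&s&(Z>.070)&(Z<.082)&(abs(lx)>.05)&(abs(lx)<.1)&(abs(ly)<.12),nm+" flare")
for s in(ly>0.13,ly<-.13):
    m=roi&s&(Z>.083)&(abs(ly)<.165)&(abs(lx)<.05);q=L[m];print("bracket",m.sum(),q.min(0),q.max(0),np.median(q,0))
fl=roi&(abs(Z-.004)<.005)&(sat>120)&(abs(lx)<.08);q=L[fl];print("floor",np.percentile(q,[1,99],axis=0),np.percentile(Z[fl],50))
# mouth-edge via plane z: sieve
m=(cv2.inRange(h,(5,150,100),(20,255,255))>0)&(P[...,1]>.15)&(Z>.085)&(Z<.105);m[:,80:]=0;m[:90]=0;Q=P[m]
print("orange",m.sum(),Q.min(0),Q.max(0),np.median(Q,0));d=cv2.fitLine(Q[:,:2].astype(np.float32),cv2.DIST_HUBER,0,.001,.001).ravel();print(d,np.degrees(np.arctan2(d[1],d[0])))
E
```

```text
near runner 1144 x at y=0: -0.0655 slope dx/dy -0.014 xpct [-0.0707 -0.0657 -0.0599] ypct [-0.1153 -0.0009  0.1148]
near flare 677 x at y=0: -0.0772 slope dx/dy -0.0168 xpct [-0.0812 -0.0773 -0.0735] ypct [-0.1011 -0.0009  0.0993]
far runner 1032 x at y=0: 0.0719 slope dx/dy -0.0148 xpct [0.0673 0.072  0.0765] ypct [-0.1152 -0.0022  0.1151]
far flare 803 x at y=0: 0.085 slope dx/dy -0.0153 xpct [0.0815 0.0851 0.0886] ypct [-0.1149 -0.0008  0.1141]
bracket 219 [-0.03354469  0.14276501] [0.03589731 0.15061472] [0.00334272 0.14591429]
bracket 229 [-0.02917642 -0.15660348] [ 0.04047674 -0.14860631] [ 0.0064478  -0.15207316]
floor [[-0.06091908 -0.14144349]
 [ 0.06385608  0.1338169 ]] 0.0027475600373909597
orange 420 [0.48352913 0.20323514 0.08503395] [0.55748963 0.22230392 0.09699977] [0.5211943  0.20919761 0.09362102]
[0.99780387 0.06623761 0.53169644 0.2098439 ] 3.7979162
```

send_rows([
  [0,[1.2,-4.88,0.7],0],
  [0,[1.2,-4.88,0.7],0],
  [0,[1.2,-4.88,0.7],0],
  [0,[1.2,-4.88,0.7],0],
  [0,[1.2,-4.88,0.7],0],
  [0,[1.2,-4.88,0.7],0],
  [0,[1.2,-4.88,0.7],0],
  [0,[1.2,-4.88,0.7],0],
])

```text
time: 2.65
eef_pos: [0.5221, 0.2195, 0.2567]
tcp_rot: [[0.992, 0.13, 0.0], [0.13, -0.992, -0.0], [0.0, 0.0, -1.0]]
wrist_force: [1.7, -0.3, 0.2]
gripper_width: 1.004
grasp_force: 0.0
```

send_rows([
  [0,[0,0,0],0.065],
  [0,[0,0,0],0],
  [0,[0,0,0],0],
])

```text
time: 3.02
eef_pos: [0.5221, 0.2174, 0.257]
tcp_rot: [[0.998, 0.065, 0.0], [0.065, -0.998, -0.0], [0.0, 0.0, -1.0]]
wrist_force: [0.3, -0.8, -0.2]
gripper_width: 1.0
grasp_force: 0.0
```

```bash
python3 - <<'E'
from h import *
s=env.get_state();print(s["time"],s["eef_pos"],s["tcp_rot"].round(4))
c=imaging.read_camera("wrist");np.savez("w2.npz",**c)
cv2.imwrite("pics/w2.png",cv2.resize(c["pixels"][:,:,::-1],(800,600)))
P=fcloud(c);h=cv2.cvtColor(c["pixels"],cv2.COLOR_RGB2HSV);Z=P[...,2]
m=(cv2.inRange(h,(5,150,100),(20,255,255))>0)&(abs(P[...,0]-.52)<.06)&(abs(P[...,1]-.218)<.03)&(Z>.09)&(Z<.105);Q=P[m]
print("orange",m.sum(),np.percentile(Q,[2,50,98],axis=0).round(4));r=cv2.minAreaRect(Q[:,:2].astype(np.float32));print(r)
d=cv2.fitLine(Q[:,:2].astype(np.float32),cv2.DIST_HUBER,0,.001,.001).ravel();print(d,np.degrees(np.arctan2(d[1],d[0])))
m=(Z>.028)&(Z<.042)&(abs(P[...,0]-.52)<.1)&(abs(P[...,1]-.218)<.1)&(h[...,1]<70)
r=cv2.minAreaRect(P[m][:,:2].astype(np.float32));print("rim",m.sum(),r)
E
```

```text
3.025 [0.52208127 0.21740689 0.2570095 ] [[ 0.9979  0.065   0.    ]
 [ 0.065  -0.9979 -0.    ]
 [ 0.      0.     -1.    ]]
orange 993 [[0.4849 0.2073 0.0925]
 [0.5232 0.2156 0.0945]
 [0.5576 0.2241 0.0961]]
((0.5206934809684753, 0.21574923396110535), (0.07689362019300461, 0.016376573592424393), 4.153357028961182)
[0.9982578  0.05900241 0.52240056 0.21562338] 3.3825533
rim 1627 ((0.5209358334541321, 0.2152981162071228), (0.14156724512577057, 0.1525067687034607), 3.821645736694336)
```

View pics/w2.png

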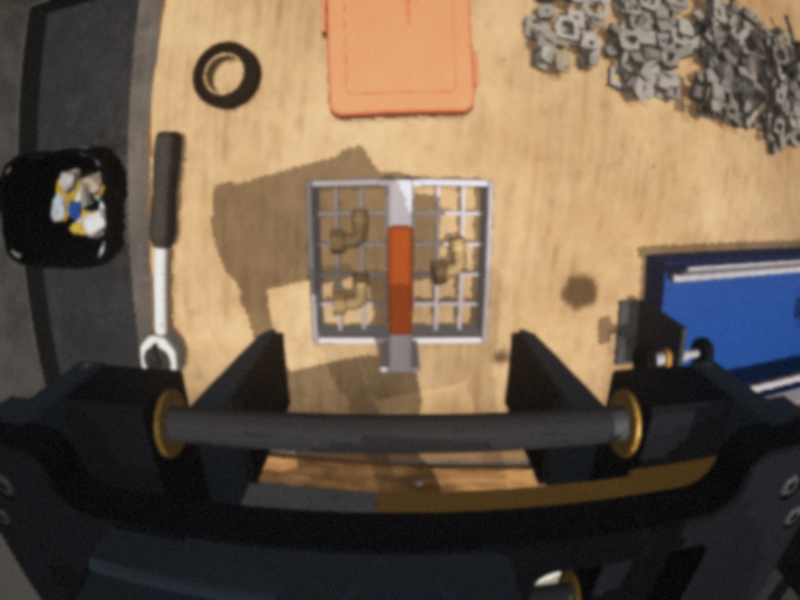

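The sieve is centred in view at px (400,262), with the orange bar along column 400, two elbows on the left grid and one on the right. The tape at (227,75) and the bin at (720,320) are clear of it.

send_rows([
  [0,[-0.11,0.19,2.4],0],
  [0,[0,0,2.8],0],
  [0,[0,0,2.8],0],
  [0,[0,0,2.8],0],
  [0,[0,0,2.6],0],
  [0,[0,0,2.0],0],
  [0,[0,0,1.4],0],
  [0,[0,0,0.6],0],
])

```text
time: 4.08
eef_pos: [0.521, 0.2157, 0.0825]
tcp_rot: [[0.998, 0.064, -0.0], [0.064, -0.998, -0.0], [-0.0, 0.0, -1.0]]
wrist_force: [0.6, -0.4, 0.5]
gripper_width: 1.002
grasp_force: 0.0
```

send_rows([
  [100,[0,0,0],0],
  [170,[0,0,0],0],
  [185,[0,0,0],0],
  [195,[0,0,0],0],
  [205,[0,0,0],0],
  [215,[0,0,0],0],
  [225,[0,0,0],0],
  [225,[0,0,0],0],
])

```text
time: 5.08
eef_pos: [0.521, 0.216, 0.0829]
tcp_rot: [[0.998, 0.064, -0.0], [0.064, -0.998, -0.0], [-0.0, 0.0, -1.0]]
wrist_force: [0.0, -1.3, 0.4]
gripper_width: 0.197
grasp_force: 30.0
```

```bash
python3 - <<'E'
from h import *
s=env.get_state();print(s["time"],s["eef_pos"],s["gripper_width"],s["grasp_force"],s["wrist_force"])
E
```

```text
5.075 [0.52099339 0.21597424 0.08290992] 0.1966036727486201 29.99824583530426 [ 0.04313976 -1.29321341  0.40964811]
```

send_rows([
  [225,[0,0,-0.3],0],
  [225,[0,0,-0.8],0],
  [225,[0,0,-1.4],0],
  [225,[0,0,-2.0],0],
  [225,[0,0,-2.3],0],
  [225,[0,0,-2.0],0],
  [225,[0,0,-1.4],0],
  [225,[0,0,-0.8],0],
])

```text
time: 6.08
eef_pos: [0.5211, 0.2161, 0.1939]
tcp_rot: [[0.998, 0.064, 0.001], [0.064, -0.998, 0.0], [0.001, -0.0, -1.0]]
wrist_force: [0.6, 0.9, -6.6]
gripper_width: 0.195
grasp_force: 30.0
```

send_rows([
  [225,[-0.04,0.25,0],0],
  [225,[-0.08,0.5,0],0],
  [225,[-0.12,0.75,0],0],
  [225,[-0.16,1.0,0],0],
  [225,[-0.16,1.0,0],0],
  [225,[-0.16,1.0,0],0],
  [225,[-0.16,1.0,0],0],
  [225,[-0.16,1.0,0],0],
])

```text
time: 7.08
eef_pos: [0.5147, 0.1498, 0.1929]
tcp_rot: [[0.998, 0.064, 0.0], [0.064, -0.998, -0.0], [0.0, 0.0, -1.0]]
wrist_force: [-0.1, 1.0, -7.5]
gripper_width: 0.199
grasp_force: 30.0
```

send_rows([
  [225,[-0.16,1.0,0],0],
  [225,[-0.16,1.0,0],0],
  [225,[-0.16,1.0,0],0],
  [225,[-0.16,1.0,0],0],
  [225,[-0.16,1.0,0],0],
  [225,[-0.16,1.0,0],0],
  [225,[-0.16,1.0,0],0],
  [225,[-0.16,1.0,0],0],
])

```text
time: 8.07
eef_pos: [0.507, 0.0692, 0.1929]
tcp_rot: [[0.998, 0.064, 0.0], [0.064, -0.998, -0.0], [0.0, 0.0, -1.0]]
wrist_force: [0.4, 1.1, -6.5]
gripper_width: 0.196
grasp_force: 30.0
```

send_rows([
  [225,[-0.16,1.0,0],0],
  [225,[-0.16,1.0,0],0],
  [225,[-0.16,1.0,0],0],
  [225,[-0.16,1.0,0],0],
  [225,[-0.16,1.0,0],0],
  [225,[-0.16,1.0,0],0],
  [225,[-0.16,1.0,0],0],
  [225,[-0.16,1.0,0],0],
])

```text
time: 9.07
eef_pos: [0.4994, -0.0115, 0.1929]
tcp_rot: [[0.998, 0.064, 0.0], [0.064, -0.998, 0.0], [0.0, -0.0, -1.0]]
wrist_force: [0.3, -0.5, -6.0]
gripper_width: 0.198
grasp_force: 30.0
```

send_rows([
  [225,[-0.16,1.0,0],0],
  [225,[-0.16,1.0,0],0],
  [225,[-0.16,1.0,0],0],
  [225,[-0.16,1.0,0],0],
  [225,[-0.16,1.0,0],0],
  [225,[-0.16,1.0,0],0],
  [225,[-0.16,1.0,0],0],
  [225,[-0.16,1.0,0],0],
])

```text
time: 10.07
eef_pos: [0.4917, -0.0922, 0.1929]
tcp_rot: [[0.998, 0.064, 0.0], [0.064, -0.998, -0.0], [0.0, 0.0, -1.0]]
wrist_force: [-0.1, -0.8, -6.3]
gripper_width: 0.196
grasp_force: 30.0
```

send_rows([
  [225,[-0.16,1.0,0],0],
  [225,[-0.16,1.0,0],0],
  [225,[-0.16,1.0,0],0],
  [225,[-0.16,1.0,0],0],
  [225,[-0.16,1.0,0],0],
  [225,[-0.16,1.0,0],0],
  [225,[-0.16,1.0,0],0],
  [225,[-0.12,0.75,0],0],
])

```text
time: 11.08
eef_pos: [0.4843, -0.1703, 0.1929]
tcp_rot: [[0.998, 0.064, 0.0], [0.064, -0.998, -0.0], [0.0, 0.0, -1.0]]
wrist_force: [0.1, -0.7, -6.6]
gripper_width: 0.196
grasp_force: 30.0
```

send_rows([
  [225,[-0.08,0.5,0],0],
  [225,[-0.06,0.4,0],0],
  [225,[-0.04,0.25,0],0],
  [225,[0,0.1,0],0],
  [225,[0,0,0],-0.02],
  [225,[0,0,0],-0.03],
  [225,[0,0,0],-0.022],
  [225,[0,0,0],-0.01],
])

```text
time: 12.08
eef_pos: [0.4833, -0.1821, 0.1929]
tcp_rot: [[0.989, 0.146, 0.0], [0.146, -0.989, -0.0], [0.0, 0.0, -1.0]]
wrist_force: [0.5, 0.8, -6.3]
gripper_width: 0.196
grasp_force: 30.0
```

```bash
python3 - <<'E'
from h import *
s=env.get_state();print(s["time"],s["eef_pos"],s["tcp_rot"].round(4),s["wrist_force"])
c=imaging.read_camera("wrist");np.savez("w3.npz",**c)
d=imaging.read_camera("scene");np.savez("s3.npz",**d)
A=cv2.resize(c["pixels"][:,:,::-1],(512,384));B=cv2.resize(d["pixels"][100:220,240:400,::-1],(512,384),interpolation=cv2.INTER_CUBIC)
cv2.imwrite("pics/w3.png",cv2.resize(np.hstack([A,B]),(800,300)))
E
```

```text
12.075 [ 0.48334174 -0.18213263  0.19292628] [[ 0.9892  0.1463  0.    ]
 [ 0.1463 -0.9892 -0.    ]
 [ 0.      0.     -1.    ]] [ 0.4779726   0.83659174 -6.34369561]
```

View pics/w3.png

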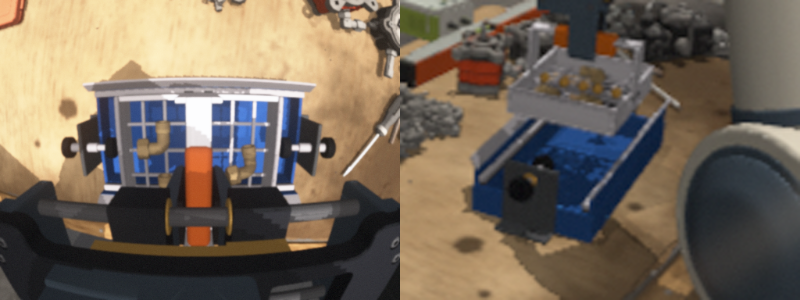

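The sieve hangs level above the bin with balls still in the trough and the elbows on the grid. I'll check the alignment of its far wall with the far guide in the same picture.

```bash
python3 - <<'E'
from h import *
c=dict(np.load("w3.npz"));P=fcloud(c);h=cv2.cvtColor(c["pixels"],cv2.COLOR_RGB2HSV);s=env.get_state()
L=(P-s["eef_pos"])@s["tcp_rot"];x,y,Z=L[...,0],L[...,1],P[...,2]
def f(m,nm):
    vx,vy,a,b=cv2.fitLine(L[m][:,:2].astype(np.float32),cv2.DIST_HUBER,0,.001,.001).ravel()
    print(nm,m.sum(),"x@0",(a-vx/vy*b).round(4),"slope",(vx/vy).round(4),np.percentile(x[m],[2,50,98]).round(4),"y",np.percentile(y[m],[2,98]).round(4),"z",np.percentile(Z[m],[2,50,98]).round(3))
f((abs(y)<.12)&(x>.06)&(x<.1)&(Z>.071)&(Z<.082),"flare")
f((abs(y)<.07)&(abs(y)>.02)&(x>.055)&(x<.1)&(Z>.13)&(Z<.155),"wall")
# ends: sieve rim and brackets
for sg in(1,-1):
    m=(sg*y>.065)&(sg*y<.085)&(x>0)&(x<.065)&(Z>.135)&(Z<.15);print("end",m.sum(),np.percentile(y[m],[5,50,95]).round(4))
    m=(sg*y>.135)&(sg*y<.17)&(abs(x)<.05)&(Z>.08)&(Z<.092);print("br",m.sum(),np.percentile(y[m],[5,50,95]).round(4),np.percentile(x[m],[2,50,98]).round(4))
E
```

```text
flare 1318 x@0 0.0822 slope 0.0003 [0.0797 0.0822 0.0846] y [-0.1142  0.1149] z [0.071 0.074 0.076]
wall 1053 x@0 0.0669 slope 0.0 [0.0645 0.0669 0.0693] y [-0.0679  0.068 ] z [0.14  0.143 0.144]
end 883 [0.0702 0.0712 0.0746]
br 506 [0.147  0.1485 0.1526] [-0.0317  0.0027  0.0343]
end 877 [-0.0755 -0.0721 -0.0711]
br 490 [-0.1512 -0.1475 -0.1459] [-0.0318  0.0025  0.0348]
```

send_rows([
  [225,[0.06,0,0.3],0],
  [225,[0.06,0,0.6],0],
  [225,[0,0,0.8],0],
  [225,[0,0,0.8],0],
  [225,[0,0,0.8],0],
  [225,[0,0,0.5],0],
  [225,[0,0,0.3],0],
  [225,[0,0,0.2],0],
])

```text
time: 13.18
eef_pos: [0.4846, -0.182, 0.1498]
tcp_rot: [[0.989, 0.145, 0.0], [0.145, -0.989, -0.0], [0.0, 0.0, -1.0]]
wrist_force: [0.7, -0.2, -7.5]
gripper_width: 0.194
grasp_force: 30.0
```

send_rows([
  [225,[0,0,0.25],0],
  [225,[0,0,0.25],0],
  [225,[0,0,0.25],0],
  [225,[0,0,0.25],0],
  [225,[0,0,0.2],0],
  [225,[0,0,0.2],0],
  [225,[0,0,0.2],0],
  [225,[0,0,0],0],
])

```text
time: 14.18
eef_pos: [0.4845, -0.182, 0.1338]
tcp_rot: [[0.989, 0.145, -0.0], [0.145, -0.989, 0.0], [-0.0, -0.0, -1.0]]
wrist_force: [0.2, -0.5, -7.5]
gripper_width: 0.197
grasp_force: 30.0
```

send_rows([
  [225,[0,0,0.1],0],
  [225,[0,0,0.1],0],
  [225,[0,0,0.05],0],
  [225,[0,0,0],0],
  [225,[0,0,0],0],
])

```text
time: 14.8
eef_pos: [0.4846, -0.182, 0.1315]
tcp_rot: [[0.989, 0.145, 0.0], [0.145, -0.989, -0.0], [0.0, 0.0, -1.0]]
wrist_force: [0.0, -0.4, -2.0]
gripper_width: 0.195
grasp_force: 30.0
```

send_rows([
  [225,[0,-0.2,0.03],0],
  [225,[0,-0.3,0],0],
  [225,[0,-0.4,0],0],
  [225,[0,-0.4,0],0],
  [225,[0,-0.3,0],0],
  [225,[0,-0.2,0],0],
])

```text
time: 15.55
eef_pos: [0.4819, -0.164, 0.1312]
tcp_rot: [[0.989, 0.145, 0.0], [0.145, -0.989, -0.0], [0.0, 0.0, -1.0]]
wrist_force: [0.4, -2.8, -0.7]
gripper_width: 0.196
grasp_force: 30.0
```

send_rows([
  [225,[0,-0.15,0],0],
  [225,[0,-0.15,0],0],
  [225,[0,0,0],0],
])

```text
time: 15.92
eef_pos: [0.4814, -0.1611, 0.1311]
tcp_rot: [[0.989, 0.145, -0.0], [0.145, -0.989, 0.0], [-0.0, -0.0, -1.0]]
wrist_force: [-0.1, -0.4, -1.5]
gripper_width: 0.201
grasp_force: 30.0
```

send_rows([
  [225,[0,-0.15,0],0],
  [225,[0,-0.15,0],0],
  [225,[0,0,0],0],
])

```text
time: 16.3
eef_pos: [0.481, -0.1581, 0.1311]
tcp_rot: [[0.989, 0.145, -0.0], [0.145, -0.989, 0.0], [-0.0, -0.0, -1.0]]
wrist_force: [1.2, -1.4, 0.1]
gripper_width: 0.195
grasp_force: 30.0
```

send_rows([
  [225,[0,-0.15,0],0],
  [225,[0,-0.15,0],0],
  [225,[0,0,0],0],
])

```text
time: 16.68
eef_pos: [0.4805, -0.1551, 0.1311]
tcp_rot: [[0.989, 0.145, -0.0], [0.145, -0.989, 0.0], [-0.0, -0.0, -1.0]]
wrist_force: [0.3, -1.3, -0.7]
gripper_width: 0.195
grasp_force: 30.0
```

send_rows([
  [225,[0,-0.15,0],0],
  [225,[0,-0.15,0],0],
  [225,[0,0,0],0],
])

```text
time: 17.05
eef_pos: [0.4801, -0.1521, 0.1311]
tcp_rot: [[0.989, 0.145, -0.0], [0.145, -0.989, 0.0], [-0.0, -0.0, -1.0]]
wrist_force: [0.6, -2.1, -0.2]
gripper_width: 0.197
grasp_force: 30.0
```

send_rows([
  [225,[0,-0.15,0],0],
  [225,[0,-0.15,0],0],
  [225,[0,0,0],0],
])

```text
time: 17.42
eef_pos: [0.4798, -0.1495, 0.1312]
tcp_rot: [[0.989, 0.145, 0.0], [0.145, -0.989, -0.0], [0.0, 0.001, -1.0]]
wrist_force: [0.4, -6.0, -1.5]
gripper_width: 0.2
grasp_force: 30.0
```

send_rows([
  [225,[0,-0.12,0],0],
  [225,[0,0,0],0],
  [225,[0,0,0],0],
])

```text
time: 17.8
eef_pos: [0.4797, -0.1486, 0.1312]
tcp_rot: [[0.989, 0.146, 0.0], [0.146, -0.989, -0.001], [0.0, 0.001, -1.0]]
wrist_force: [-0.1, -8.0, -0.8]
gripper_width: 0.198
grasp_force: 30.0
```

send_rows([
  [225,[0,0.3,0],0],
  [225,[0,0.6,0],0],
  [225,[0,0.8,0],0],
  [225,[0,1.0,0],0],
  [225,[0,1.0,0],0],
  [225,[0,0.8,0],0],
  [225,[0,0.5,0],0],
  [225,[0,0.3,0],0],
])

```text
time: 18.8
eef_pos: [0.4872, -0.2009, 0.1311]
tcp_rot: [[0.989, 0.145, -0.0], [0.145, -0.989, 0.0], [-0.0, -0.0, -1.0]]
wrist_force: [-0.8, 4.1, 0.7]
gripper_width: 0.196
grasp_force: 30.0
```

send_rows([
  [225,[0,0.3,0],0],
  [225,[0,0.2,0],0],
  [225,[0,0,0],0],
])

```text
time: 19.18
eef_pos: [0.488, -0.2057, 0.1311]
tcp_rot: [[0.989, 0.145, 0.0], [0.145, -0.989, -0.0], [0.0, 0.0, -1.0]]
wrist_force: [-0.2, 0.9, 0.0]
gripper_width: 0.197
grasp_force: 30.0
```

send_rows([
  [225,[0,0.15,0],0],
  [225,[0,0.15,0],0],
  [225,[0,0,0],0],
])

```text
time: 19.55
eef_pos: [0.4884, -0.2087, 0.1311]
tcp_rot: [[0.989, 0.145, 0.0], [0.145, -0.989, -0.0], [0.0, 0.0, -1.0]]
wrist_force: [-0.2, 1.8, -1.0]
gripper_width: 0.194
grasp_force: 30.0
```

send_rows([
  [225,[0,0.15,0],0],
  [225,[0,0.15,0],0],
  [225,[0,0,0],0],
])

```text
time: 19.92
eef_pos: [0.4889, -0.2117, 0.1311]
tcp_rot: [[0.989, 0.145, 0.0], [0.145, -0.989, -0.0], [0.0, 0.0, -1.0]]
wrist_force: [0.2, 2.7, -1.3]
gripper_width: 0.194
grasp_force: 30.0
```

send_rows([
  [225,[0,0.15,0],0],
  [225,[0,0.15,0],0],
  [225,[0,0,0],0],
])

```text
time: 20.3
eef_pos: [0.4892, -0.2141, 0.1311]
tcp_rot: [[0.989, 0.145, -0.0], [0.145, -0.989, 0.001], [-0.0, -0.001, -1.0]]
wrist_force: [-0.5, 6.0, 1.1]
gripper_width: 0.198
grasp_force: 30.0
```

send_rows([
  [225,[0,0.1,0],0],
  [225,[0,0,0],0],
])

```text
time: 20.55
eef_pos: [0.4893, -0.2149, 0.1311]
tcp_rot: [[0.989, 0.145, -0.0], [0.145, -0.989, 0.001], [-0.0, -0.001, -1.0]]
wrist_force: [-0.2, 9.4, 2.7]
gripper_width: 0.197
grasp_force: 30.0
```

send_rows([
  [225,[0,-1.5,0],0],
  [225,[0,-2.2,0],0],
  [225,[0,-2.1,0],0],
  [225,[0,-0.7,0],0],
  [225,[0,-0.3,0],0],
  [225,[0,0,0],0],
])

```text
time: 21.3
eef_pos: [0.4796, -0.1481, 0.1312]
tcp_rot: [[0.989, 0.146, 0.0], [0.146, -0.989, -0.001], [-0.0, 0.001, -1.0]]
wrist_force: [-0.9, -4.2, -1.8]
gripper_width: 0.192
grasp_force: 30.0
```

send_rows([
  [225,[0,1.5,0],0],
  [225,[0,2.2,0],0],
  [225,[0,2.1,0],0],
  [225,[0,0.7,0],0],
  [225,[0,0.3,0],0],
  [225,[0,0,0],0],
])

```text
time: 22.05
eef_pos: [0.4893, -0.2154, 0.131]
tcp_rot: [[0.989, 0.145, -0.0], [0.145, -0.989, 0.001], [-0.0, -0.001, -1.0]]
wrist_force: [0.3, 4.7, -1.0]
gripper_width: 0.197
grasp_force: 30.0
```

send_rows([
  [225,[0,-3.3,0],0],
  [225,[0,-3.3,0],0],
])

```text
time: 22.3
eef_pos: [0.4801, -0.1504, 0.1312]
tcp_rot: [[0.99, 0.144, 0.001], [0.144, -0.99, -0.001], [0.001, 0.001, -1.0]]
wrist_force: [0.6, -6.4, 2.4]
gripper_width: 0.192
grasp_force: 30.0
```

send_rows([
  [225,[0,3.3,0],0],
  [225,[0,3.3,0],0],
])

```text
time: 22.55
eef_pos: [0.4896, -0.2157, 0.1312]
tcp_rot: [[0.989, 0.147, -0.0], [0.147, -0.989, 0.0], [0.0, -0.0, -1.0]]
wrist_force: [0.9, 13.1, 5.2]
gripper_width: 0.197
grasp_force: 30.0
```

send_rows([
  [225,[0,-3.3,0],0],
])

```text
time: 22.68
eef_pos: [0.4862, -0.1866, 0.1313]
tcp_rot: [[0.99, 0.142, 0.003], [0.142, -0.99, -0.002], [0.002, 0.003, -1.0]]
wrist_force: [1.2, -1.9, 0.3]
gripper_width: 0.195
grasp_force: 30.0
```

send_rows([
  [225,[0,-3.3,0],0],
  [225,[0,3.3,0],0],
  [225,[0,3.3,0],0],
  [225,[0,0,0],0],
])

```text
time: 23.18
eef_pos: [0.4897, -0.2164, 0.131]
tcp_rot: [[0.99, 0.143, 0.0], [0.143, -0.99, 0.001], [0.0, -0.001, -1.0]]
wrist_force: [3.1, 9.0, 2.9]
gripper_width: 0.2
grasp_force: 30.0
```

```bash
python3 - <<'E'
from h import *
s=env.get_state();print(s["time"],s["eef_pos"],s["wrist_force"])
c=imaging.read_camera("wrist");d=imaging.read_camera("scene");e=imaging.read_camera("side")
A=cv2.resize(c["pixels"][60:260,100:400,::-1],(600,400),interpolation=cv2.INTER_CUBIC)
f=lambda d,r,q:cv2.resize(d["pixels"][r:r+75,q:q+100,::-1],(400,300),interpolation=cv2.INTER_CUBIC)
B=np.vstack([f(d,125,260),f(e,125,250)])
cv2.imwrite("pics/w4.png",cv2.resize(np.hstack([cv2.resize(A,(800,600)),B]),(800,400)))
E
```

```text
23.175 [ 0.48966671 -0.21641159  0.13103223] [3.13261154 9.01812009 2.93854487]
```

View pics/w4.png

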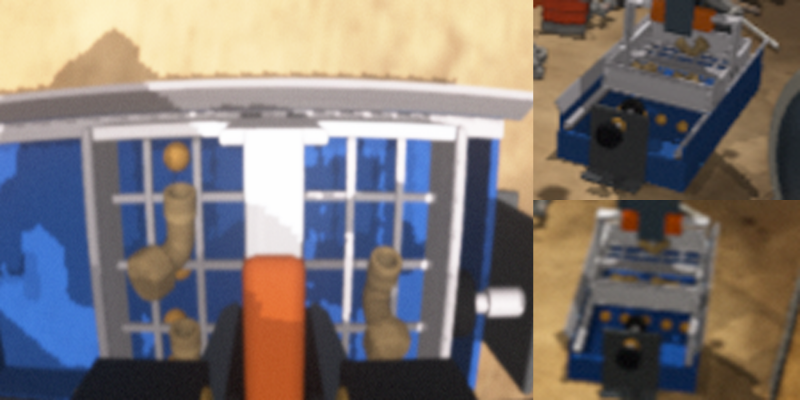

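Most of the balls appear to be in the bin already: side view at (605–688,312–325), and in the wrist view at (177,155) and (180,270). I'll do two more cycles, then centre the sieve and count.

send_rows([
  [225,[0,-3.3,0],0],
  [225,[0,-3.3,0],0],
  [225,[0,3.3,0],0],
  [225,[0,3.2,0],0],
  [225,[0,-3.3,0],0],
  [225,[0,-3.2,0],0],
  [225,[0,3.3,0],0],
  [225,[0,3.2,0],0],
])

```text
time: 24.32
eef_pos: [0.4893, -0.2141, 0.1312]
tcp_rot: [[0.989, 0.146, -0.0], [0.146, -0.989, 0.0], [-0.0, -0.0, -1.0]]
wrist_force: [1.5, 10.3, 3.5]
gripper_width: 0.192
grasp_force: 30.0
```

send_rows([
  [225,[0,-0.3,0],0],
  [225,[0,-0.6,0],0],
  [225,[0,-0.9,0],0],
  [225,[0,-0.8,0],0],
  [225,[0,-0.5,0],0],
  [225,[0,-0.2,0],0],
  [225,[0,0,0],0],
])

```text
time: 25.2
eef_pos: [0.4844, -0.1814, 0.1311]
tcp_rot: [[0.989, 0.145, -0.0], [0.145, -0.989, 0.001], [0.0, -0.001, -1.0]]
wrist_force: [1.0, 3.4, -0.0]
gripper_width: 0.197
grasp_force: 30.0
```

```bash
python3 - <<'E'
from h import *
s=env.get_state();print(s["time"],s["eef_pos"],s["wrist_force"])
b=np.array([.4846,-.182]);a=.146;R=np.array([[np.cos(a),np.sin(a)],[-np.sin(a),np.cos(a)]])
ims=[]
for n in("wrist","scene","side"):
    c=imaging.read_camera(n);P=fcloud(c) if n=="wrist" else cloud(c)
    h=cv2.cvtColor(c["pixels"],cv2.COLOR_RGB2HSV);L=(P[...,:2]-b)@R.T
    m=(cv2.inRange(h,(8,90,60),(26,255,255))>0)&(abs(L[...,0])<.07)&(abs(L[...,1])<.145)&(P[...,2]<.12)&(c["range_z"]>0)
    k,_,st,ce=cv2.connectedComponentsWithStats(m.astype(np.uint8),connectivity=4)
    l,lab=cv2.connectedComponents(m.astype(np.uint8),connectivity=4)
    for i in range(1,l):
        q=lab==i
        if q.sum()>3: print(n,ce[i].round() if k==l else "",q.sum(),np.median(L[q],0).round(3),np.percentile(P[q][:,2],[10,50,90]).round(3))
    ims.append(c["pixels"][:,:,::-1])
A=cv2.resize(ims[0][60:260,110:410],(480,320),interpolation=cv2.INTER_CUBIC)
B=cv2.resize(ims[1][125:205,260:380],(480,320),interpolation=cv2.INTER_CUBIC)
C=cv2.resize(ims[2][120:200,240:340],(400,320),interpolation=cv2.INTER_CUBIC)
o=np.zeros((590,800,3),np.uint8);o[:270,:400]=cv2.resize(A,(400,270));o[:270,400:]=cv2.resize(C,(400,270));o[270:]=cv2.resize(ims[1][125:200,240:400][:, :],(800,320),interpolation=cv2.INTER_CUBIC)
cv2.imwrite("pics/w5.png",o)
E
```

```text
25.2 [ 0.48444958 -0.18136213  0.13110742] [ 0.98246281  3.43031933 -0.00425466]
wrist [234. 138.] 52 [0.05  0.019] [0.013 0.015 0.016]
wrist [194. 180.] 925 [0.023 0.044] [0.067 0.075 0.081]
wrist [234. 166.] 66 [0.024 0.019] [0.013 0.015 0.017]
wrist [313. 213.] 850 [-0.003 -0.043] [0.067 0.075 0.08 ]
wrist [235. 188.] 11 [0.002 0.019] [0.012 0.013 0.015]
wrist [234. 196.] 12 [-0.005  0.02 ] [0.015 0.016 0.017]
wrist [271. 217.] 6 [ 0.014 -0.009] [0.115 0.117 0.119]
wrist [205. 229.] 291 [-0.013  0.039] [0.066 0.071 0.076]
scene [316. 146.] 40 [-0.005 -0.038] [0.064 0.07  0.078]
scene [298. 154.] 23 [0.019 0.051] [0.071 0.077 0.082]
scene [310. 157.] 7 [-0.016  0.044] [0.069 0.072 0.074]
scene [316. 158.] 10 [-0.038  0.053] [0.076 0.078 0.08 ]
scene [307. 170.] 8 [-0.003  0.023] [0.008 0.011 0.015]
scene [315. 172.] 11 [-0.032  0.027] [0.009 0.012 0.016]
scene [312. 282.] 24 [-0.027 -0.107] [-0.618 -0.615 -0.61 ]
scene [300. 308.] 593 [-0.042  0.067] [-0.62  -0.616 -0.613]
scene [301. 292.] 41 [-0.006 -0.029] [-0.62  -0.616 -0.613]
scene [285. 321.] 7 [-0.007  0.139] [-0.619 -0.618 -0.616]
side [294. 147.] 30 [-0.002 -0.038] [0.067 0.071 0.077]
side [279. 158.] 10 [0.04  0.045] [0.07  0.073 0.075]
side [286. 159.] 13 [0.015 0.053] [0.075 0.079 0.083]
side [299. 160.] 21 [-0.029  0.047] [0.07  0.076 0.082]
```

View pics/w5.png

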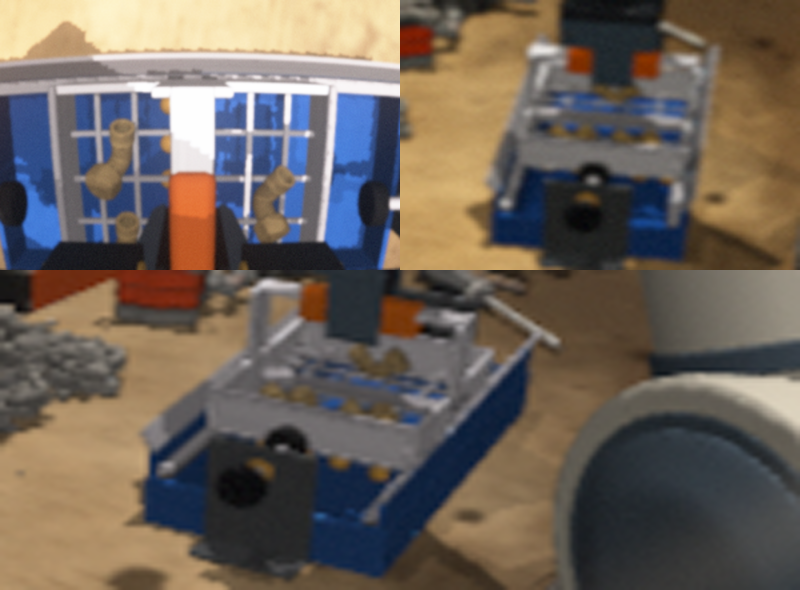

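Four balls are clearly on the bin floor, at bin x = 0.050, 0.024, -0.003 and -0.032. The fifth, expected near x = -0.057, is hidden. The elbows are on the grid. I'll do two more cycles, then look with the sieve over to the right.

send_rows([
  [225,[0,-3.3,0],0],
  [225,[0,3.3,0],0],
  [225,[0,3.3,0],0],
  [225,[0,-3.3,0],0],
  [225,[0,-3.3,0],0],
  [225,[0,3.3,0],0],
  [225,[0,3.2,0],0],
  [225,[0,0,0],0],
])

```text
time: 26.35
eef_pos: [0.4892, -0.2144, 0.1309]
tcp_rot: [[0.99, 0.143, 0.0], [0.143, -0.99, 0.0], [0.0, -0.0, -1.0]]
wrist_force: [2.7, 3.5, 1.9]
gripper_width: 0.199
grasp_force: 30.0
```

send_rows([
  [225,[0,-0.3,0],0],
  [225,[0,-0.3,0],0],
  [225,[0,0,0],0],
])

```text
time: 26.72
eef_pos: [0.4881, -0.2065, 0.1312]
tcp_rot: [[0.989, 0.146, -0.0], [0.146, -0.989, 0.0], [-0.0, -0.0, -1.0]]
wrist_force: [1.2, 1.6, -0.2]
gripper_width: 0.197
grasp_force: 30.0
```

```bash
python3 - <<'E'
from h import *
s=env.get_state();print(s["time"],s["eef_pos"],s["wrist_force"])
b=np.array([.4846,-.182]);a=.146;R=np.array([[np.cos(a),np.sin(a)],[-np.sin(a),np.cos(a)]])
for n in("wrist","side"):
    c=imaging.read_camera(n);P=fcloud(c) if n=="wrist" else cloud(c)
    h=cv2.cvtColor(c["pixels"],cv2.COLOR_RGB2HSV);L=(P[...,:2]-b)@R.T
    m=(cv2.inRange(h,(8,80,50),(28,255,255))>0)&(abs(L[...,0])<.07)&(abs(L[...,1])<.145)&(P[...,2]<.1)&(P[...,2]>-.01)&(c["range_z"]>0)
    l,lab=cv2.connectedComponents(m.astype(np.uint8),connectivity=4)
    for i in range(1,l):
        q=lab==i;v,u=np.nonzero(q)
        if q.sum()>1: print(n,u.mean().round(),v.mean().round(),q.sum(),np.median(L[q],0).round(3),np.percentile(P[q][:,2],[10,90]).round(3))
    if n=="side": cv2.imwrite("pics/w6.png",cv2.resize(c["pixels"][120:200,240:340,::-1],(700,560),interpolation=cv2.INTER_CUBIC))
E
```

```text
26.725 [ 0.48805074 -0.20654223  0.13116549] [ 1.17091865  1.58620913 -0.24438207]
wrist 206.0 137.0 56 [0.051 0.019] [0.013 0.017]
wrist 214.0 137.0 29 [0.051 0.012] [0.012 0.016]
wrist 192.0 171.0 1054 [0.032 0.02 ] [0.071 0.079]
wrist 215.0 165.0 17 [0.025 0.012] [0.013 0.015]
wrist 307.0 211.0 925 [-0.001 -0.066] [0.067 0.081]
wrist 208.0 188.0 11 [0.002 0.02 ] [0.011 0.014]
wrist 208.0 196.0 21 [-0.005  0.018] [0.015 0.06 ]
wrist 198.0 227.0 458 [-0.013  0.019] [0.015 0.078]
side 294.0 143.0 34 [-0.002 -0.059] [0.069 0.081]
side 283.0 155.0 17 [0.025 0.028] [0.072 0.079]
side 299.0 156.0 22 [-0.024  0.025] [0.072 0.079]
side 276.0 168.0 11 [0.052 0.018] [0.008 0.017]
side 284.0 169.0 8 [0.024 0.022] [0.013 0.077]
side 292.0 169.0 3 [-0.004  0.02 ] [0.012 0.018]
side 300.0 172.0 12 [-0.032  0.025] [0.005 0.017]
side 306.0 172.0 9 [-0.055  0.028] [0.012 0.016]
```

View pics/w6.png

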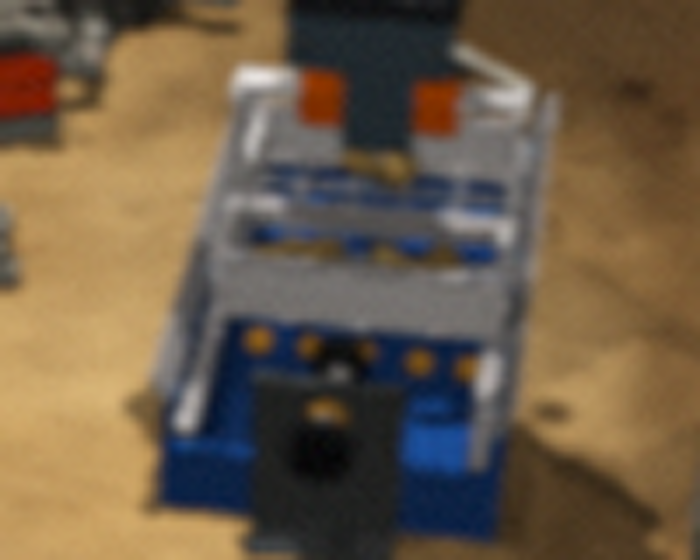

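All five balls are on the floor, at side picture px (258,342), (308,345), (368,350), (420,362) and (466,368). I'll add one more slow, definite press each side, then centre and release.

send_rows([
  [225,[0,-0.8,0],0],
  [225,[0,-1.3,0],0],
  [225,[0,-1.4,0],0],
  [225,[0,-1.2,0],0],
  [225,[0,-0.7,0],0],
  [225,[0,-0.4,0],0],
  [225,[0,-0.2,0],0],
  [225,[0,0,0],0],
])

```text
time: 27.82
eef_pos: [0.4796, -0.1485, 0.1312]
tcp_rot: [[0.989, 0.146, 0.0], [0.146, -0.989, -0.001], [0.0, 0.001, -1.0]]
wrist_force: [-1.1, -5.9, -0.9]
gripper_width: 0.196
grasp_force: 30.0
```

send_rows([
  [225,[0,0.9,0],0],
  [225,[0,1.5,0],0],
  [225,[0,1.6,0],0],
  [225,[0,1.3,0],0],
  [225,[0,0.8,0],0],
  [225,[0,0.5,0],0],
  [225,[0,0.2,0],0],
  [225,[0,0,0],0],
])

```text
time: 28.82
eef_pos: [0.4892, -0.215, 0.131]
tcp_rot: [[0.989, 0.145, -0.001], [0.145, -0.989, 0.001], [-0.0, -0.001, -1.0]]
wrist_force: [-1.8, 5.7, 1.8]
gripper_width: 0.194
grasp_force: 30.0
```

send_rows([
  [225,[0,-0.4,0],0],
  [225,[0,-0.7,0],0],
  [225,[0,-0.9,0],0],
  [225,[0,-0.7,0],0],
  [225,[0,-0.4,0],0],
  [225,[0,-0.3,0],0],
  [225,[0,0,0],0],
  [225,[0,0,0],0],
])

```text
time: 29.82
eef_pos: [0.4845, -0.1815, 0.1311]
tcp_rot: [[0.989, 0.145, -0.0], [0.145, -0.989, 0.001], [-0.0, -0.001, -1.0]]
wrist_force: [1.9, 2.9, -0.4]
gripper_width: 0.195
grasp_force: 30.0
```

send_rows([
  [180,[0,0,0],0],
  [140,[0,0,0],0],
  [60,[0,0,0],0],
  [0,[0,0,0],0],
  [0,[0,0,0],0],
  [0,[0,0,0],0],
  [0,[0,0,0],0],
])

```text
time: 30.7
eef_pos: [0.4845, -0.1818, 0.1311]
tcp_rot: [[0.989, 0.145, 0.0], [0.145, -0.989, -0.0], [0.0, 0.0, -1.0]]
wrist_force: [-0.5, -0.6, 0.3]
gripper_width: 0.92
grasp_force: 0.0
```

send_rows([
  [0,[0,0,-0.5],0],
  [0,[0,0,-1.5],0],
  [0,[0,0,-3],0],
  [0,[0,0,-4],0],
  [0,[0,0,-4],0],
  [0,[0,0,-3],0],
  [0,[0,0,-1],0],
  [0,[0,0,0],0],
])

```text
time: 31.7
eef_pos: [0.4845, -0.1818, 0.3016]
tcp_rot: [[0.989, 0.145, 0.001], [0.145, -0.989, -0.0], [0.001, 0.001, -1.0]]
wrist_force: [-1.2, -0.6, 0.1]
gripper_width: 1.0
grasp_force: 0.0
```

```bash
python3 - <<'E'
from h import *
s=env.get_state();print(s["time"],s["eef_pos"],s["wrist_force"])
c=imaging.read_camera("wrist");P=fcloud(c)
L=(P-s["eef_pos"])@s["tcp_rot"];Z=P[...,2]
h=cv2.cvtColor(c["pixels"],cv2.COLOR_RGB2HSV)
m=(abs(L[...,0])<.064)&(abs(L[...,1])<.08)&(Z>.074)&(Z<.09)&(h[...,1]<70);q=L[m];print(np.percentile(q,[1,99],axis=0).round(4))
A=P[m];co=np.linalg.lstsq(np.c_[A[:,:2],np.ones(len(A))],A[:,2],rcond=None)[0];print("rim tilt",co.round(4),np.median(A[:,2]))
d=imaging.read_camera("side")
o=np.hstack([cv2.resize(c["pixels"][60:260,110:410,::-1],(400,300)),cv2.resize(d["pixels"][120:195,240:340,::-1],(400,300),interpolation=cv2.INTER_CUBIC)])
cv2.imwrite("pics/w7.png",o)
E
```

```text
31.7 [ 0.48447866 -0.18180087  0.30156595] [-1.23038189 -0.60399187  0.14017197]
[[-0.0621 -0.0765  0.2167]
 [ 0.0638  0.0751  0.2273]]
rim tilt [0.0007 0.0004 0.081 ] 0.08234424524887887
```

View pics/w7.png

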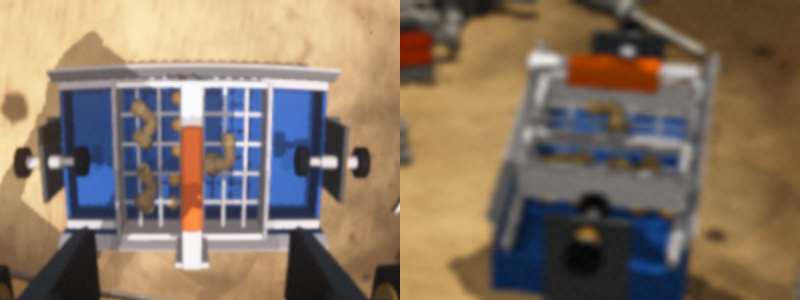

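The sieve is level and centred on the runners, the three elbows at px (145,125), (147,187) and (222,155) are on its grid, and the balls lie on the floor below.

```bash
python3 -c "
from workcell import ticket
print(ticket.sign_off())"
```

```text
the job is handed in; nothing more can be done
None
```

The job is handed in: the sieve was seated, each buffer pressed left then right more than twice with no ramming seen, all five balls are on the bin floor, and the sieve rests level and released with its three elbows; the hand-in gave no verdict.

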